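# Load the sampling carrier and hold its telescoping handle out

## Task

Lay the spatula flat in the carrier's long compartment and the brush flat in its short one, each with its head in the wide end and its handle in the narrow slot; set them down without dropping them and leave the other things on the counter and in the carrier where they stand. Then squeeze the release button in the carrier's carrying handle while the handle is still down, and pull the handle straight up past its first stop to its second stop, where it is fully extended. The handle is sprung and goes back if let go: finish while still holding it fully extended.

Things in the scene. Friction and masses are not known exactly. Their poses are not given: they have to be found in the camera images.
- carrier: Red-brown open carrier, 286 x 222 mm, in a fixed grey dock plate (330 x 260 mm); does not move. Origin: centre of the dock's underside, on the counter; z up. Long compartment at x = -100 mm (robot's side), short one at x = +100 mm, both along y, 74 mm wide, floors at z = 18 mm, wall tops 46 mm. Between them a black handle housing (36 mm in x, 124 in y, top z = 88 mm) with the telescoping handle.
- long_head (a point): On the floor of the long compartment's wide end, where the middle of the spatula's head belongs: carrier (-100, 70, 18) mm; axes as the carrier's. The compartment runs from y = -105 to +105 mm, wide end at +y.
- long_tail (a point): On the floor of the long compartment's narrow end, where the spatula's tail point belongs: carrier (-100, -85, 18) mm. Two 22 mm wide blocks (top z = 40 mm) narrow the last 53 mm at the -y end to a slot 30 mm wide.
- short_head (a point): On the floor of the short compartment's wide end, where the brush's head point belongs: carrier (100, -53, 18) mm; axes as the carrier's. The compartment runs from y = -83 to +83 mm, wide end at -y.
- short_tail (a point): On the floor of the short compartment's narrow end, where the brush's tail point belongs: carrier (100, 65, 18) mm. Two 22 mm wide blocks (top z = 40 mm) narrow the last 44 mm at the +y end to a slot 30 mm wide.
- spatula: Loose spatula, 190 mm long, 55 to 115 g, lying flat: white plastic handle 16 mm wide, 12 mm thick, x = -95 to +20 mm; then a steel neck 10 mm wide and a flat steel head 52 mm wide, 48 mm long, 4 mm thick, ending at x = +95 mm. Origin: on the underside, below the handle's part near the centre of mass, a good place to grip (across y). x points to the head, z up.
- spatula_head (a point): Middle of the spatula's head, on the underside, 70 mm from the origin along +x.
- spatula_tail (a point): Point near the end of the spatula's handle, on the underside, 85 mm from the origin along -x.
- brush: Loose flat brush, 150 mm long, 45 to 100 g, lying flat: pale wooden handle 18 mm wide, 14 mm thick, x = -75 to +25 mm; then a steel ferrule 44 mm wide and stiff bristles 50 mm wide, 14 mm thick, ending at x = +75 mm. Origin: on the underside, below the handle's part near the centre of mass, a good place to grip (across y). x points to the bristles, z up.
- brush_head (a point): Middle of the brush's head, on the underside, 53 mm from the origin along +x.
- brush_tail (a point): Point near the end of the brush's handle, on the underside, 65 mm from the origin along -x.
- grip_mid (a point): Middle of the handle's black crossbar: 24 mm wide (carrier x), 24 mm thick, 124 mm long (carrier y), over the carrier's origin. Its centre is 125 mm above the counter retracted, 225 mm fully extended; it moves straight up. Axes as the carrier's. Two steel legs 45 mm either side of the middle carry it.
- release_face (a point): Centre of the outer face of the grey release button (40 mm along y, 16 mm tall) in the middle of the crossbar's far side (carrier +x). It sticks out 8 mm: bar and button are 32 mm thick together, 26 mm when squeezed. Gripping the bar across its middle, one finger on the button and the other on the opposite side, presses it.
- release (a joint): Release button: 0 = out (handle locked down), 0.006 m = fully squeezed in; sprung, 4 N to start and 8 N fully in. It frees the handle from about 0.0035 m on; while it is out the handle stays locked in its lowest place.
- grip (a joint): Upper stage of the handle's telescope: 0 = in, 0.05 m = out against its stop. It comes out first (about 4 to 5 N, sprung back); its end is the first stop of the handle.
- lower_tubes (a joint): Lower stage of the handle's telescope: 0 = in, 0.05 m = out against its stop. It follows when the upper stage is out and the pull is greater (about 10 to 13 N, sprung back); its end is the second stop, the handle then being 0.10 m out in all and hard against its stop.
- vial_a: Bystander: capped sample vial, 27 mm across, 62 mm tall, standing loose in the carrier's middle, near the +y end of the handle housing. Origin: centre of its underside.
- vial_b: Bystander: the same vial near the -y end of the handle housing.
- jar: Bystander: amber jar, 68 mm across, 85 mm tall. Origin: centre of its underside.
- tape: Bystander: roll of paper tape lying flat, 90 mm across, 24 mm high. Origin: centre of its underside.
- cup: Bystander: white cup, 68 mm across, 60 mm tall. Origin: centre of its underside.
- swab_pack: Bystander: flat white pack, 50 x 70 x 30 mm. Origin: centre of its underside.
Mind the look-alikes: they are no part of the job. What is shaped like the spatula but pink is not meant.

How it is judged:
By the outcome, as a careful person would: the job done as asked, in the order asked, and still so for the second after the job is handed in, while the arm keeps its last pose, push and grip.
It also fails if it takes over 66 s, if anything falls off the work surface, if the arm or the gripper's body presses on something with over 40 N, if the wrist force passes 120 N, or if a joint passes its speed limit or range.

## Robot

A 6-joint arm with a two-finger parallel gripper is mounted at the origin on the work surface. World frame = base frame: x ahead of the robot, y to its left, z up, the work surface at z = 0. Lengths are in m, angles in degrees, forces in N, time in s.
With the tool pointing down it reaches from about 0.25 to 0.8 m from the base axis. Payload 8.5 kg.
Tool frame: the origin (TCP) lies on the centre line of the jaws, within the pads' length; the fingertips stand 17 mm ahead of it and the grasp point (between the pads) lies 2 mm behind it; x points along the fingers, z is the direction in which the jaws open and shut, and the axes are right-handed (so a half turn about x gives the same grasp; the last joint's range is limited). The gripper opens to 85 mm and grips with 20 to 120 N. Pads are 22 mm wide; open, the fingers measure 114 mm over their backs; the gripper's body (76 mm by 85 mm) begins 54 mm behind the grasp point. The pads swing forward as they close: fully open they stand 13 mm farther back than shut.
Start: joints at [71.047, 13.648, -0.773, 75.585, 0, 90], TCP at [0.171, 0.496, 0.248] pointing down, gripper open.
Joint ranges: [-152.45, 152.45], [-59.26, 108.67], [-65.41, 83.53], [-104.44, 129.93], [-82.83, 76.93], [-180, 180]. Speed limits (degrees/s): [127.2, 127.2, 159.86, 180, 180, 180].

## Interface

Orientations are given as [roll, pitch, yaw] about the fixed x, y, z axes, in that order (R = Rz(yaw) Ry(pitch) Rx(roll)).
In Python, from rig import sense, viewer, bot gives the robot as it stands.
- The arm moves only by the tool step_arm, never from a script. Its argument "motion" is a list of rows, each a list of 4 numbers: the shift along the world's x, y, z in m, then the turn about the world's z in rad. In form: [[tx, ty, tz, turn], ...]. A call has 1 to 12 rows; each row shifts and turns the commanded pose from where the row before left it; what a row does not reach is not made up. A row lasts 1/8 s, in which the tool goes at most 62.5 mm and 10.7 degrees, less where a joint would pass 70% of its speed; a pose out of reach is approached as far as the arm can. A call with a gripper value outside its range is refused whole. "fingers" is the finger opening in m, from 0 to 0.0854, set as the call begins (left out, the last holds). The fingers move at their own pace and stop on an object; the grip force is fixed at half the most. Time passes only in rows, so rows that do not move let the fingers close. It gives the time, the measured TCP pose, the force and the opening at its end, in the units of the state.
- sense(): the state, without advancing time (a new reading comes with each control period).
- viewer.capture(name): name is "scene" or "top" or "wrist"; returns a dict with "image" (400x640x3 uint8, red, green, blue), "vertical_fov" (degrees; the focal length in pixels is half the picture's height over the tangent of half this angle, whatever the lens; pixels are square), "cx", "cy" (the principal point, pixels), "rvec" (rotation vector, rad) and "tvec" (3), from world to camera coordinates, as OpenCV has them. Camera axes: x right, y down, z forward; pixel columns grow to the right and rows downward; lengths in m; the calibration is good to about 2 mm. The wrist camera is an equidistant fisheye: a pixel r from the principal point sees the ray r / f radians off the axis. A picture is of the moment at which its call begins. There is no depth.
- bot.sign_off(): hands the job in, once; it reports no verdict.
Trained networks look in a picture, given as the dict that the camera call returned (one of the last four; its "shot" number tells which), for a name from the list of things; names that differ only in an ending like _2 or _b are one class to them, and where a whole thing is asked for, a point or a joint stands for the part that bears it (a point fixed in the world has none). Each returns a list of dicts, best first, with "conf" (0 to 1); they miss things now and then, are a little off and sometimes report something else, mostly with a low value. They report only what shows in the picture. A call takes as long as a camera call. They do not tell look-alikes from the thing itself.
- viewer.outline_of(name, picture): "pixels" (400x640 bool, what is visible of it) and "extent" ([centre column, centre row, width, height] in pixels, round what is visible of it).
- viewer.landmark_of(name, picture): "position" ([row, column] in pixels: a listed point, or the origin of a listed thing).
The state is a dict: "t": time; "qpos": joint angles; "dq": joint speeds; "joint_torque": joint torques, N m; "tool_pos": TCP position; "orientation": TCP orientation; "contact_force": force on the tool from outside, world axes, zero at the start; "torque": the same for the moment, N m; "gripper_width": opening from 0.0 (shut) to 1.0 (fully open).
Only numpy, scipy, OpenCV 4.12 (cv2) and the standard library are available. Lean on these libraries where they do the work, as an engineer would, in place of code of your own. Each camera call takes 0.05 s, during which the arm holds its last target.

## Working session

There is one attempt and no reset: what is moved stays moved. The work goes in short steps, Python scripts to look and compute and a tool call to move; the robot and the scene stay as the last step left them, time stands still between calls to the robot, and variables do not carry over. Pictures are saved under pics/ and viewed, and the job is handed in when it is done.

Besides the shell and the picture viewer there is one more tool, called after ">>>" in YAML: its name, and indented under it one key for each argument. step_arm: Moves the arm, as the interface text tells. Its arguments: {"type":"object","properties":{"motion":{"type":"array"},"fingers":{"type":"number"}},"required":["motion"]}

```bash
ls; mkdir -p pics
cat > h.py <<'E'
import numpy as np, cv2
from rig import sense, viewer, bot
def K(p):
    f=200/np.tan(np.radians(p["vertical_fov"])/2); return f,p["cx"],p["cy"]
def ray(p,u,v):
    f,cx,cy=K(p); R=cv2.Rodrigues(np.array(p["rvec"],float))[0]; t=np.array(p["tvec"],float).ravel()
    if p.get("_wrist"):
        x,y=u-cx,v-cy; r=np.hypot(x,y)+1e-9; th=r/f; d=np.array([np.sin(th)*x/r,np.sin(th)*y/r,np.cos(th)])
    else: d=np.array([(u-cx)/f,(v-cy)/f,1.])
    return -R.T@t, R.T@d
def at_z(p,u,v,z):
    c,d=ray(p,u,v); return c+d*(z-c[2])/d[2]
def proj(p,X):
    f,cx,cy=K(p); R=cv2.Rodrigues(np.array(p["rvec"],float))[0]; t=np.array(p["tvec"],float).ravel()
    q=R@np.array(X,float)+t
    if p.get("_wrist"):
        r=np.hypot(q[0],q[1])+1e-9; th=np.arctan2(r,q[2]); return cx+f*th*q[0]/r, cy+f*th*q[1]/r
    return cx+f*q[0]/q[2], cy+f*q[1]/q[2]
def cap(n):
    p=viewer.capture(n); p["_wrist"]=(n=="wrist"); return p
def save(p,name,box=None,s=1):
    im=p["image"][:,:,::-1]
    if box: im=im[box[1]:box[3],box[0]:box[2]]
    im=cv2.resize(np.ascontiguousarray(im),None,fx=s,fy=s,interpolation=cv2.INTER_CUBIC); cv2.imwrite("pics/"+name,im)
E
python3 - <<'E'
from h import *
s=sense(); print({k:np.round(v,3).tolist() for k,v in s.items()})
for n in ["top","scene","wrist"]:
    p=cap(n); save(p,n+"0.png"); print(n,p["vertical_fov"],p["cx"],p["cy"],p["rvec"],p["tvec"], p.keys())
    for nm in ["carrier","spatula","spatula_head","spatula_tail","brush","brush_head","brush_tail","grip_mid","release_face","long_head","long_tail","short_head","short_tail"]:
        try: print(nm,[(round(float(r["conf"]),2),np.round(r["position"]).tolist()) for r in viewer.landmark_of(nm,p)][:4])
        except Exception as e: print(nm,e)
E
```

```text
pics
{'t': 0.0, 'qpos': [71.044, 13.681, -0.817, 75.584, 0.0, 89.998], 'dq': [0.026, -0.053, 0.019, -0.037, 0.001, -0.023], 'joint_torque': [0.001, -53.878, 34.644, 0.018, 0.0, 0.0], 'tool_pos': [0.17, 0.496, 0.248], 'orientation': [179.932, 89.918, -109.023], 'contact_force': [-0.273, 0.325, 0.867], 'torque': [-0.039, 0.002, 0.007], 'gripper_width': 1.001}
top 52.22876830749618 316.5595835567639 202.50060950680376 [ 2.16089526 -2.19513465  0.05842055] [0.07322139 0.49424473 1.42301652] dict_keys(['image', 'vertical_fov', 'cx', 'cy', 'rvec', 'tvec', 'shot', '_wrist'])
carrier [(0.8, [191.0, 338.0])]
spatula [(0.86, [216.0, 242.0]), (0.85, [243.0, 196.0]), (0.61, [226.0, 432.0])]
spatula_head [(0.8, [237.0, 245.0]), (0.74, [250.0, 214.0])]
spatula_tail [(0.8, [193.0, 240.0]), (0.75, [234.0, 174.0]), (0.43, [212.0, 430.0])]
brush [(0.6, [214.0, 432.0])]
brush_head [(0.72, [228.0, 431.0]), (0.62, [197.0, 425.0]), (0.16, [260.0, 412.0])]
brush_tail [(0.57, [196.0, 426.0])]
grip_mid []
release_face [(0.5, [183.0, 337.0])]
long_head [(0.57, [220.0, 319.0])]
long_tail [(0.81, [218.0, 365.0]
[... 857 characters left out ...]
[260.0, 285.0]), (0.68, [157.0, 283.0])]
wrist 65.70646984690485 321.1683250590781 203.45256414954767 [-2.33577744 -1.66532327 -0.26876153] [-0.52602679 -0.0400615   0.38152938] dict_keys(['image', 'vertical_fov', 'cx', 'cy', 'rvec', 'tvec', 'shot', '_wrist'])
carrier []
spatula [(0.78, [286.0, 362.0]), (0.63, [358.0, 276.0])]
spatula_head [(0.92, [293.0, 312.0]), (0.87, [332.0, 257.0]), (0.17, [373.0, 66.0])]
spatula_tail [(0.66, [288.0, 420.0]), (0.54, [324.0, 45.0])]
brush [(0.85, [375.0, 65.0])]
brush_head [(0.68, [358.0, 54.0])]
brush_tail [(0.76, [393.0, 79.0])]
grip_mid []
release_face []
long_head [(0.87, [372.0, 150.0])]
long_tail []
short_head []
short_tail [(0.73, [357.0, 276.0])]
```

View pics/top0.png

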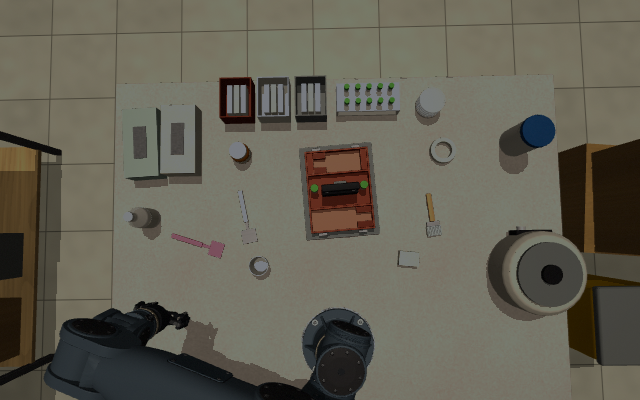

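View pics/scene0.png

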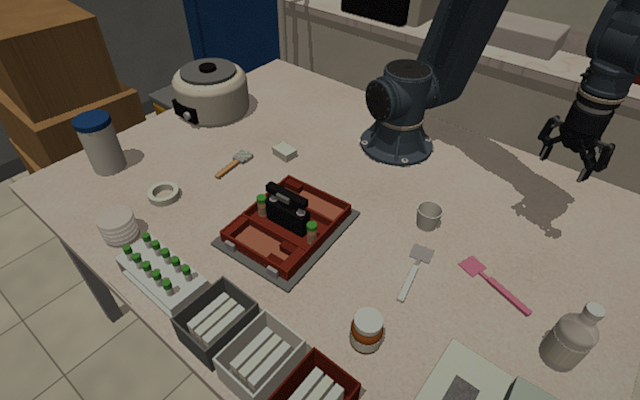

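View pics/wrist0.png

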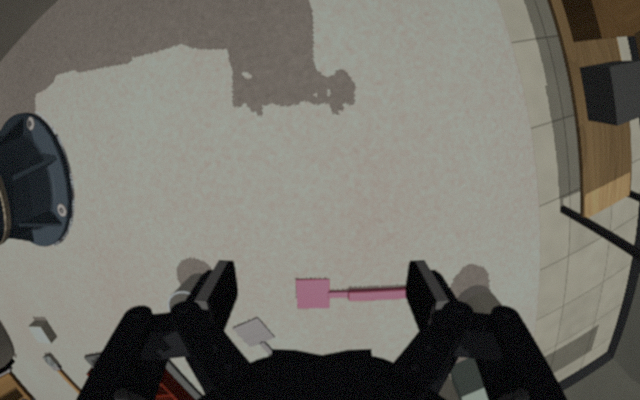

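The white spatula is at top px (240,192)–(250,240). The pink look-alike at (172–222, 235–255) is not meant, since the spec says the handle is white. The brush is at (431,195–235). I'll enlarge these and fit the carrier pose.

Run:
```python
from h import *
p=cap("top"); np.save("top.npy",p,allow_pickle=True)
save(p,"c1.png",(290,135,390,245),5)
a=p["image"][180:255,225:265,::-1]; b=p["image"][180:255,410:450,::-1]
cv2.imwrite("pics/c2.png",cv2.resize(np.hstack([a,b]),None,fx=7,fy=7,interpolation=cv2.INTER_CUBIC))
q=cap("scene"); np.save("scene.npy",q,allow_pickle=True); save(q,"c3.png",(205,165,365,295),5)
```

```text
(no output)
```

View pics/c1.png

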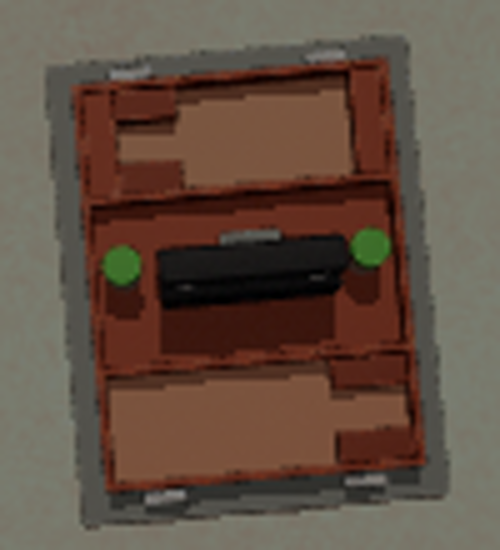

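View pics/c2.png

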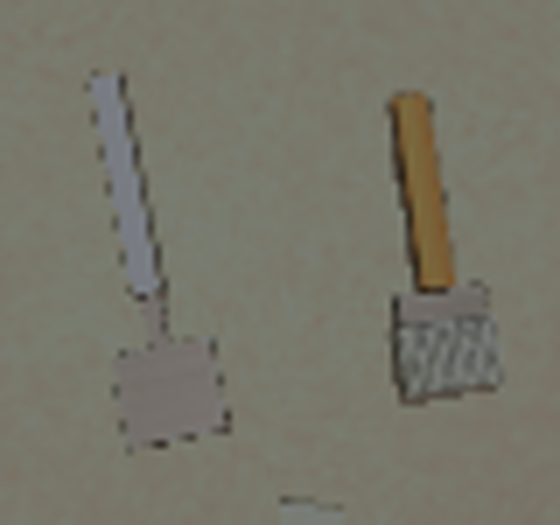

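View pics/c3.png

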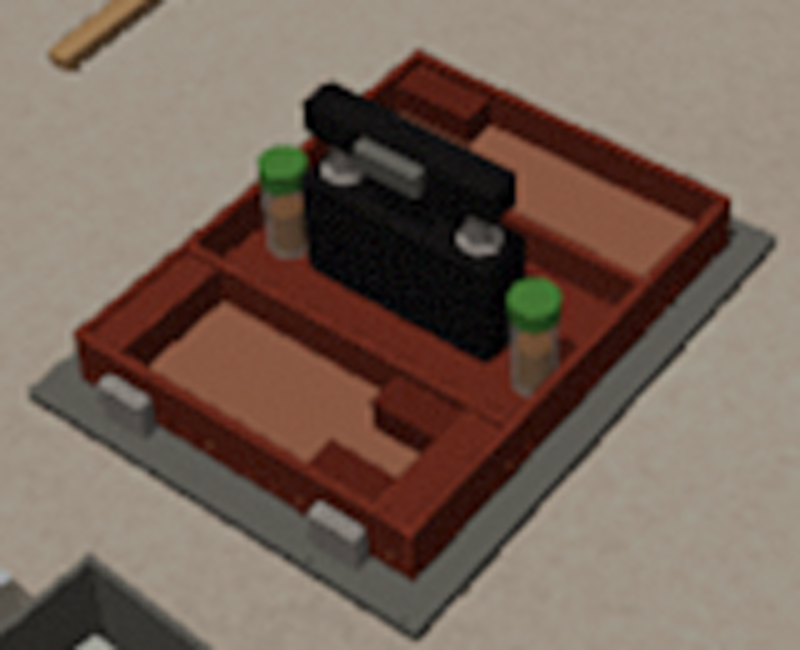

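```bash
cat > fit.py <<'E'
from h import *
from scipy.optimize import least_squares
p=np.load("top.npy",allow_pickle=True).item(); q=np.load("scene.npy",allow_pickle=True).item()
def ct(x,y): return ((x+.5)/5-.5+290,(y+.5)/5-.5+135)
def cs(x,y): return ((x+.5)/5-.5+205,(y+.5)/5-.5+165)
D=.006
obs=[(p,ct(48,68),(.165,.13,D)),(p,ct(408,37),(.165,-.13,D)),(p,ct(447,494),(-.165,-.13,D)),(p,ct(84,525),(-.165,.13,D)),
(p,ct(76,86),(.143,.111,.046)),(p,ct(387,60),(.143,-.111,.046)),(p,ct(425,462),(-.143,-.111,.046)),(p,ct(108,490),(-.143,.111,.046)),
(q,cs(32,392),(.165,-.13,D)),(q,cs(415,637),(.165,.13,D)),(q,cs(775,240),(-.165,.13,D)),
(q,cs(80,340),(.143,-.111,.046)),(q,cs(410,540),(.143,.111,.046)),(q,cs(728,200),(-.143,.111,.046)),(q,cs(418,55),(-.143,-.111,.046))]
def T(v,X):
    c,s=np.cos(v[2]),np.sin(v[2]); return np.array([v[0]+c*X[0]-s*X[1],v[1]+s*X[0]+c*X[1],X[2]])
def res(v,o=obs): return np.concatenate([np.subtract(proj(a,T(v,X)),u) for a,u,X in o])
if __name__=="__main__":
  for o in (obs,obs[:8],obs[8:]):
    r=least_squares(res,[.5,0,.08],args=(o,)); print(np.round(r.x,4),np.degrees(r.x[2]),np.round(r.fun,1).tolist())
  v=least_squares(res,[.5,0,.08]).x; np.save("car.npy",v)
  for pic,nm in((p,"f1.png"),(q,"f2.png")):
    im=pic["image"][:,:,::-1].copy(); im=cv2.resize(im,None,fx=5,fy=5,interpolation=cv2.INTER_CUBIC)
    for X in [(-.1,.07,.018),(-.1,-.085,.018),(.1,-.053,.018),(.1,.065,.018),(0,0,.137),(.02,0,.125),(0,.062,.137),(0,-.062,.137),(-.1,-.105,.018),(-.1,.105,.018)]:
        u=proj(pic,T(v,X)); cv2.circle(im,(int(u[0]*5+2),int(u[1]*5+2)),4,(0,255,255),-1)
    b=(290,135,390,245) if pic is p else (205,165,365,295)
    cv2.imwrite("pics/"+nm,im[b[1]*5:b[3]*5,b[0]*5:b[2]*5])
  # tools
  def c2(x,y,o): return ((x+.5)/7-.5+o,(y+.5)/7-.5+180)
  # spatula: handle end mid, head end mid
  print("spat tail top z12",at_z(p,*c2(106,75,225),.012),"neck end",at_z(p,*c2(147,293,225),.012),"head corners",[at_z(p,*c2(x,y,225),.004) for x,y in((118,350),(212,340),(228,430),(130,448))])
  print("brush",at_z(p,*c2(408-280,95,410),.014),at_z(p,*c2(435-280,290,410),.014),[at_z(p,*c2(x-280,y,410),.014) for x,y in((395,290),(486,287),(500,383),(405,400))])
  for nm in["spatula","spatula_head","spatula_tail","brush","brush_head","brush_tail"]: pass
E
python3 fit.py
```

```text
[ 0.5375 -0.0136  0.0695] 3.984625220160784 [-0.7, -0.0, -0.6, -0.1, 0.4, 0.3, -0.3, 0.4, -1.1, -0.2, 0.1, -0.5, 0.3, 0.9, -0.6, 0.8, -1.2, 0.6, 0.1, 0.6, 0.4, 0.4, -1.9, -1.4, -0.1, -0.4, 1.0, -0.3, -0.3, -1.2]
[ 0.5382 -0.0146  0.0663] 3.800850241761884 [-0.3, -0.3, -0.1, -0.2, 0.6, 0.3, -0.2, 0.1, -0.6, -0.5, 0.6, -0.6, 0.5, 0.8, -0.5, 0.5]
[ 0.5373 -0.0128  0.0712] 4.080210680748689 [-1.0, 0.7, 0.6, 0.7, 0.6, 0.4, -1.6, -1.2, 0.4, -0.3, 1.2, -0.3, -0.2, -1.2]
spat tail top z12 [0.54385103 0.3387965  0.012     ] neck end [0.4325957  0.31818898 0.012     ] head corners [array([0.40406772, 0.33459345, 0.004     ]), array([0.40841271, 0.28664198, 0.004     ]), array([0.36272176, 0.27871402, 0.004     ]), array([0.35436142, 0.32859978, 0.004     ])]
brush [ 0.52231043 -0.32793845  0.014     ] [ 0.42386271 -0.33808319  0.014     ] [array([ 0.42417343, -0.31809643,  0.014     ]), array([ 0.42497035, -0.36360686,  0.014     ]), array([ 0.37685894, -0.36885505,  0.014     ]), array([ 0.36908707, -0.32122477,  0.014     ])]
```

View pics/f1.png

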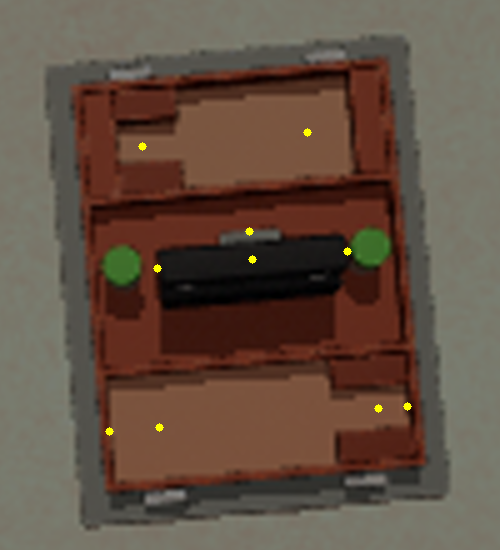

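View pics/f2.png

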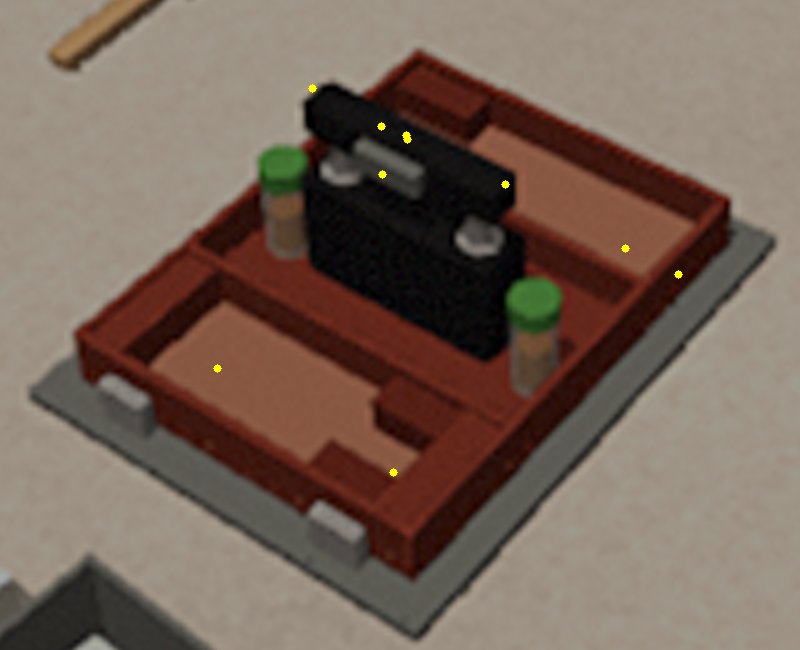

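The crops show that the white-handled spatula at top (240,192)–(250,243) and the brush at (431,195–237) match the descriptions. The carrier fit is about (0.5377, -0.0138) at yaw 4°. Next I'll move above the spatula.

>>> step_arm:
  motion:
    - [0.035, -0.022, -0.0125, 0.065]
    - [0.035, -0.022, -0.0125, 0.065]
    - [0.035, -0.022, -0.0125, 0.065]
    - [0.035, -0.022, -0.0125, 0.065]
    - [0.035, -0.022, -0.0125, 0.065]
    - [0.035, -0.022, -0.0125, 0.065]
    - [0.035, -0.022, -0.0125, 0.065]
    - [0.036, -0.021, -0.0125, 0.063]
    - [0, 0, 0, 0]
    - [0, 0, 0, 0]
  fingers: 0.05

```text
t: 3.45
tool_pos: [0.4513, 0.3215, 0.1483]
orientation: [93.9, 90.0, -165.4]
contact_force: [-0.4, 0.0, 0.6]
gripper_width: 0.584
```

Run:
```python
from h import *
s=sense(); print({k:np.round(v,3).tolist() for k,v in s.items()})
p=cap("wrist"); 
im=cv2.resize(p["image"][:,:,::-1],None,fx=1.25,fy=1.25)
o=np.array([.4512,.3212]);a=np.radians(190.7);d=np.array([np.cos(a),np.sin(a)])
for t,z in((-.095,.012),(-.085,.012),(0,.012),(.02,.012),(.047,.004),(.095,.004)):
    u=proj(p,[*(o+d*t),z]); cv2.circle(im,(int(u[0]*1.25),int(u[1]*1.25)),2,(0,255,255),-1)
cv2.imwrite("pics/w1.png",im); np.save("w1.npy",p,allow_pickle=True)
```

```text
{'t': 3.45, 'qpos': [35.459, 19.402, -7.682, 62.943, 0.011, 24.796], 'dq': [1.124, -0.636, -0.144, -0.003, -0.054, 0.038], 'joint_torque': [-1.163, -58.529, 32.348, -0.086, -0.058, -0.061], 'tool_pos': [0.451, 0.321, 0.148], 'orientation': [93.903, 89.97, -165.434], 'contact_force': [-0.446, 0.047, 0.554], 'torque': [0.02, 0.015, 0.011], 'gripper_width': 0.584}
```

View pics/w1.png

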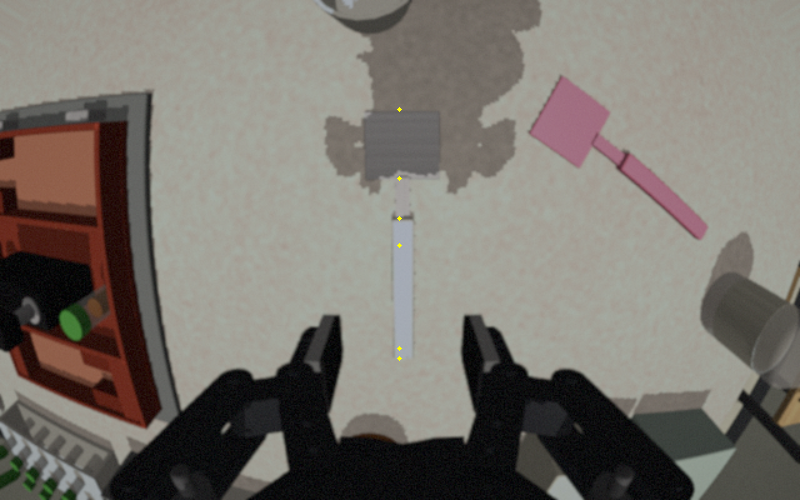

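The wrist view shows the white spatula centred between the jaws, with its handle at px (402,215–357). The pink one is at right (530–705, 80–235). The fit is within 2 mm, so I'll descend and grip.

>>> step_arm:
  motion:
    - [0, 0.001, -0.03, 0]
    - [0, 0, -0.03, 0]
    - [0, 0, -0.03, 0]
    - [0, 0, -0.02, 0]
    - [0, 0, -0.012, 0]
    - [0, 0, -0.006, 0]
    - [0, 0, 0, 0]
    - [0, 0, 0, 0]

```text
t: 4.5
tool_pos: [0.4519, 0.3229, 0.021]
orientation: [-69.4, 89.9, 31.3]
contact_force: [-0.4, 0.0, -1.0]
gripper_width: 0.588
```

>>> step_arm:
  motion:
    - [0, 0, 0, 0]
    - [0, 0, 0, 0]
    - [0, 0, 0, 0]
    - [0, 0, 0, 0]
    - [0, 0, 0, 0]
    - [0, 0, 0, 0]
  fingers: 0.0

```text
t: 5.25
tool_pos: [0.4518, 0.3226, 0.0209]
orientation: [-71.1, 90.0, 29.6]
contact_force: [-1.7, -0.5, 4.5]
gripper_width: 0.161
```

>>> step_arm:
  motion:
    - [0, 0, 0.005, 0]
    - [0, 0, 0.015, 0]
    - [0, 0, 0.03, 0]
    - [0, 0, 0.03, 0]
    - [0, 0, 0.03, 0]
    - [0, 0, 0.03, 0]
    - [0, 0, 0, 0]

```text
t: 6.12
tool_pos: [0.4526, 0.3233, 0.1634]
orientation: [-66.3, 89.7, 34.4]
contact_force: [0.7, 0.1, -1.8]
gripper_width: 0.162
```

Run:
```python
from h import *
s=sense(); print({k:np.round(v,3).tolist() for k,v in s.items()})
p=cap("wrist"); save(p,"w2.png",s=1.25); q=cap("scene"); save(q,"s2.png",(360,180,520,310),5)
```

```text
{'t': 6.125, 'qpos': [35.54, 18.807, -6.216, 64.692, -0.006, 24.815], 'dq': [0.021, 1.881, -3.25, -2.45, -0.039, 0.017], 'joint_torque': [0.002, -61.121, 34.309, 0.848, 0.001, -0.0], 'tool_pos': [0.453, 0.323, 0.163], 'orientation': [-66.297, 89.715, 34.428], 'contact_force': [0.732, 0.082, -1.768], 'torque': [0.015, -0.021, -0.014], 'gripper_width': 0.162}
```

View pics/w2.png

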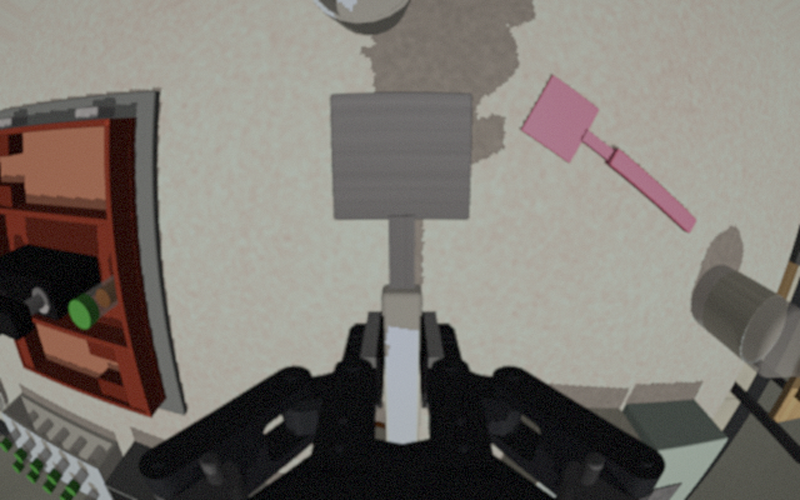

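View pics/s2.png

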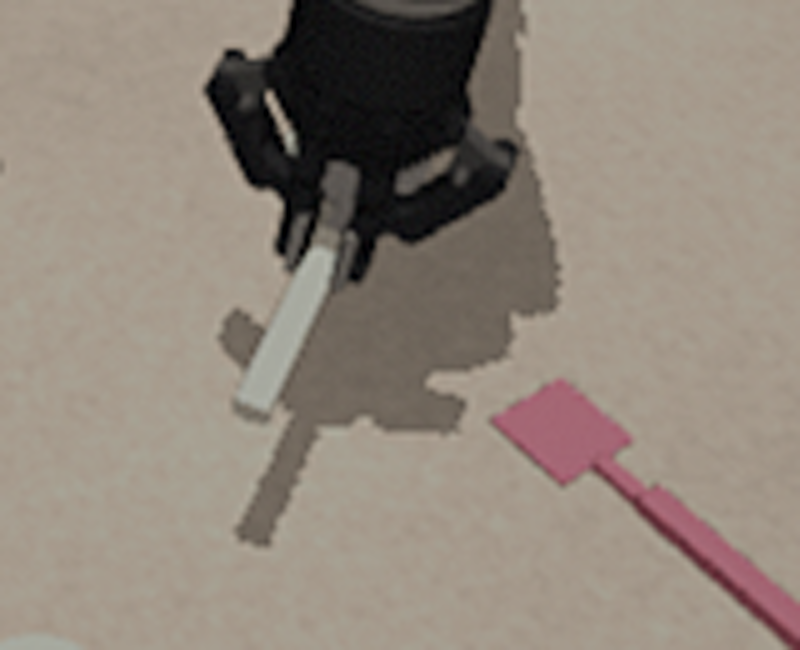

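Run:
```python
from h import *
from scipy.optimize import least_squares
p=cap("wrist"); q=cap("scene"); s=sense(); tp=s["tool_pos"]; print(np.round(tp,4))
obs=[(p,(331,94),(.095,.026,.004)),(p,(471,94),(.095,-.026,.004)),(p,(331,218),(.047,.026,.004)),(p,(470,218),(.047,-.026,.004))]
# spatula y axis: x dir 190 -> y dir 280 (-y world). image right=+y world => right corner has y=-.026
obs=[(a,(u[0]/1.25,u[1]/1.25),X) for a,u,X in obs]
def s2(x,y): return ((x+.5)/5-.5+360,(y+.5)/5-.5+180)
obs+=[(q,s2(236,400),(-.095,.008,.012)),(q,s2(272,408),(-.095,-.008,.012))]
def tf(v,X):
    from scipy.spatial.transform import Rotation as R
    return np.array([v[0],v[1],v[2]])+R.from_euler("ZYX",[v[3],v[4],v[5]]).apply(X)
for flip in(1,-1):
  o=[(a,u,(X[0],X[1]*flip,X[2])) for a,u,X in obs]
  f=lambda v: np.concatenate([np.subtract(proj(a,tf(v,X)),u) for a,u,X in o])
  r=least_squares(f,[tp[0],tp[1],tp[2]-.021,np.radians(190.7),0,0],x_scale=[.01]*3+[.1]*3)
  print(flip,np.round(r.x[:3],4),np.degrees(r.x[3:]).round(1),r.fun.round(1))
```

```text
[0.451  0.3221 0.1595]
1 [0.451  0.3234 0.1399] [190.7   1.3   0.3] [-0.5 -0.5 -0.  -0.7  2.   0.8 -1.3  0.5 -0.5 -1.  -0.3  0.3]
-1 [0.4497 0.3231 0.1545] [ 190.7    6.5 -180.4] [ 0.3 -0.5 -0.8 -0.9  1.1  0.7 -0.4  0.6 -0.5 -0.9 -0.3  0.4]
```

>>> step_arm:
  motion:
    - [-0.001, -0.0286, 0, -0.1407]
    - [-0.001, -0.0286, 0, -0.1407]
    - [-0.001, -0.0286, 0, -0.1407]
    - [-0.001, -0.0286, 0, -0.1407]
    - [-0.001, -0.0286, 0, -0.1407]
    - [-0.001, -0.0286, 0, -0.1407]
    - [-0.001, -0.0286, 0, -0.1407]
    - [-0.001, -0.0286, 0, -0.1407]
    - [-0.001, -0.0286, 0, -0.1407]
    - [-0.001, -0.0286, 0, -0.1407]
    - [-0.001, -0.0286, 0, -0.1407]
    - [-0.003, -0.0286, 0, -0.1407]

```text
t: 7.82
tool_pos: [0.4368, -0.0216, 0.1594]
orientation: [173.7, 89.9, 177.4]
contact_force: [0.6, 0.2, -1.3]
gripper_width: 0.163
```

>>> step_arm:
  motion:
    - [0, 0, -0.02, 0]
    - [0, 0, -0.02, 0]
    - [0, 0, -0.01, 0]
    - [0, 0, 0, 0]
    - [0, 0, 0, 0]
    - [0, 0, 0, 0]

```text
t: 8.57
tool_pos: [0.438, -0.0206, 0.1108]
orientation: [-6.9, 89.9, -2.9]
contact_force: [-0.1, -0.4, -0.4]
gripper_width: 0.161
```

Run:
```python
from h import *
s=sense(); print({k:np.round(v,4).tolist() for k,v in s.items()})
p=cap("wrist"); save(p,"w3.png",s=1.25); q=cap("scene"); save(q,"s3.png",(205,155,365,285),5); t=cap("top"); save(t,"t3.png",(290,135,390,245),5)
np.save("w3.npy",p,allow_pickle=True)
```

```text
{'t': 8.575, 'qpos': [-2.6966, 10.7022, -26.2326, 53.0078, -0.0002, 83.3038], 'dq': [-0.0874, 0.04, -0.0822, -0.1793, 0.0174, -0.051], 'joint_torque': [-0.0061, -44.7747, 29.7071, 0.0089, 0.0036, -0.0], 'tool_pos': [0.438, -0.0206, 0.1108], 'orientation': [-6.9444, 89.9426, -2.9449], 'contact_force': [-0.0781, -0.3805, -0.4179], 'torque': [0.0147, 0.0158, -0.0254], 'gripper_width': 0.1614}
```

View pics/w3.png

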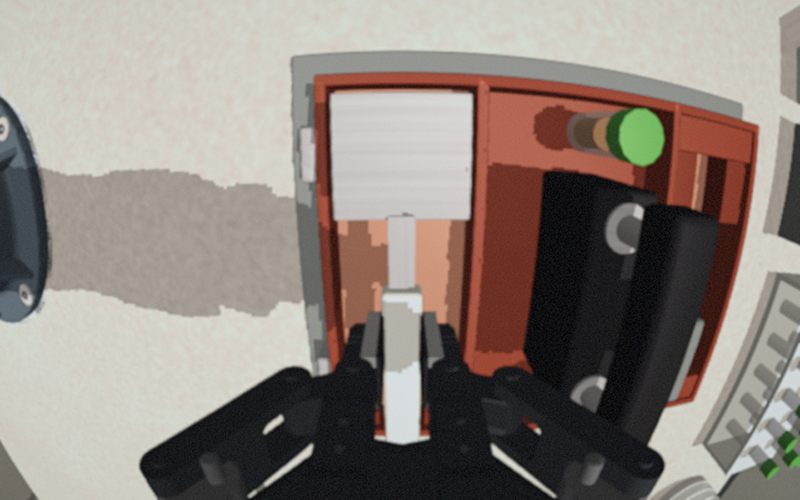

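View pics/s3.png

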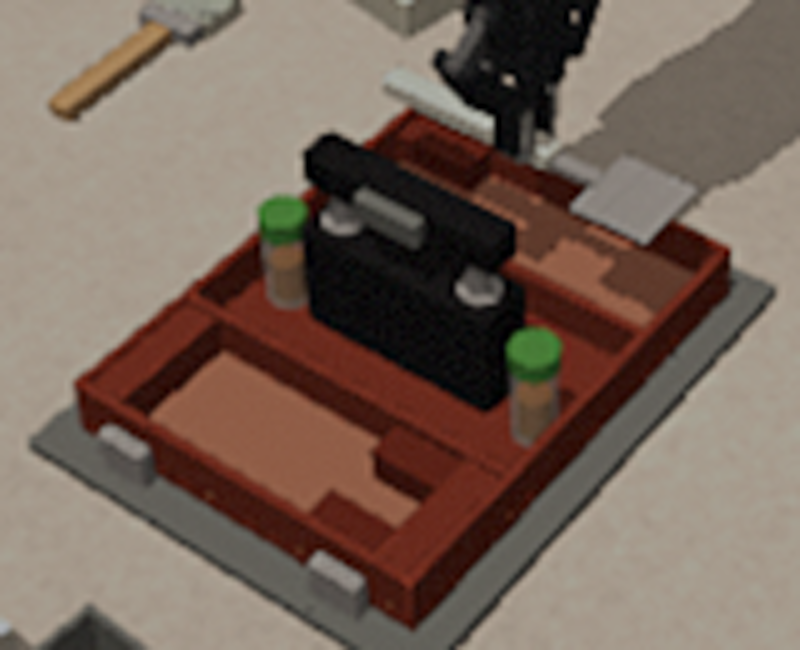

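View pics/t3.png

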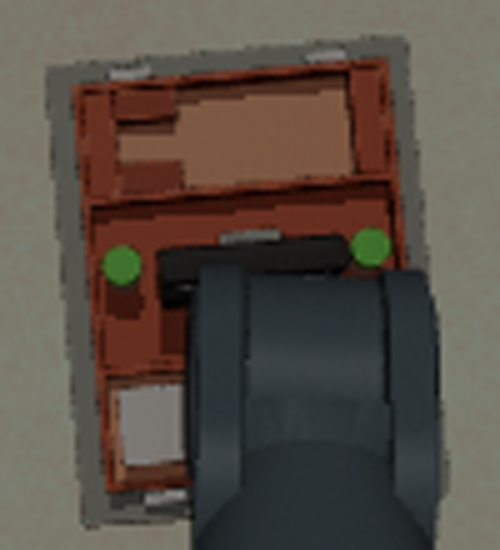

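Run:
```python
from h import *
import fit
from scipy.optimize import least_squares
from scipy.spatial.transform import Rotation as Rn
p=np.load("w3.npy",allow_pickle=True).item()
w=lambda x,y:((x+.5)/1.25-.5,(y+.5)/1.25-.5)
o=[(p,w(293,57),(-.165,.13,.006)),(p,w(315,77),(-.143,.111,.046)),(p,w(757,127),(.143,.111,.046)),(p,w(742,103),(.165,.13,.006)),(p,w(694,404),(.143,-.111,.046))][:4]
r=least_squares(fit.res,[.5377,-.0138,.07],args=(o,)); print(r.x,np.degrees(r.x[2]),r.fun.round(1)); car=r.x
tp=np.array([.438,-.0206,.1108])
ob=[(w(330,94),(.095,.026,.004)),(w(473,94),(.095,-.026,.004)),(w(331,219),(.047,.026,.004)),(w(471,220),(.047,-.026,.004))]
f=lambda v: np.concatenate([np.subtract(proj(p,np.array([v[0],v[1],.0905])+Rn.from_euler("ZYX",[v[2],v[3],0]).apply(X)),u) for u,X in ob])
r=least_squares(f,[.438,-.02,np.radians(94),0]); print(r.x[:2],np.degrees(r.x[2:]),r.fun.round(1))
for c in(car,np.load("car.npy")):
  d=r.x[:2]-c[:2]; R=np.array([[np.cos(c[2]),np.sin(c[2])],[-np.sin(c[2]),np.cos(c[2])]]); print("spat in carrier mm",(R@d*1000).round(1),"yaw err",np.degrees(r.x[2]-c[2])-90)
```

```text
[ 0.53816902 -0.01420777  0.06922666] 3.966395352746488 [ 0.2  0.4 -0.4 -0.3  2.  -0.7 -1.5  0.8]
[ 0.43740235 -0.01899137] [ 9.37092195e+01 -5.12522159e-02] [-0.  -0.8  0.  -0.4  1.6  0.8 -1.6  0.4]
spat in carrier mm [-100.9    2.2] yaw err -0.25717580336960566
spat in carrier mm [-100.2    1.5] yaw err -0.2754056707838828
```

>>> step_arm:
  motion:
    - [0, -0.0015, -0.02, 0]
    - [0, 0, -0.02, 0]
    - [0, 0, -0.015, 0]
    - [0, 0, -0.01, 0]
    - [0, 0, -0.004, 0]
    - [0, 0, 0, 0]
    - [0, 0, 0, 0]

```text
t: 9.6
tool_pos: [0.4379, -0.0222, 0.0417]
orientation: [-8.9, 90.0, -4.9]
contact_force: [0.1, 0.2, -0.9]
gripper_width: 0.166
```

>>> step_arm:
  motion:
    - [0, 0, -0.002, 0]
    - [0, 0, 0, 0]
    - [0, 0, 0, 0]

```text
t: 9.98
tool_pos: [0.4375, -0.0222, 0.0394]
orientation: [175.0, 90.0, 179.0]
contact_force: [0.6, 0.3, -0.8]
gripper_width: 0.164
```

>>> step_arm:
  motion:
    - [0, 0, -0.001, 0]
    - [0, 0, 0, 0]
    - [0, 0, 0, 0]

```text
t: 10.35
tool_pos: [0.4376, -0.0222, 0.0388]
orientation: [-5.3, 90.0, -1.3]
contact_force: [-2.3, 0.3, 9.5]
gripper_width: 0.162
```

>>> step_arm:
  motion:
    - [0, 0, -0.001, 0]
    - [0, 0, 0, 0]
    - [0, 0, 0, 0]

```text
t: 10.72
tool_pos: [0.4376, -0.0222, 0.0387]
orientation: [-7.5, 89.9, -3.5]
contact_force: [-6.6, 0.4, 26.0]
gripper_width: 0.165
```

Contact. I'll relieve the push by 1 mm, then open narrowly.

>>> step_arm:
  motion:
    - [0, 0, 0.0013, 0]
    - [0, 0, 0, 0]

```text
t: 10.98
tool_pos: [0.4377, -0.0222, 0.0388]
orientation: [-6.2, 90.0, -2.2]
contact_force: [-0.8, -0.2, 7.4]
gripper_width: 0.163
```

>>> step_arm:
  motion:
    - [0, 0, 0, 0]
    - [0, 0, 0, 0]
    - [0, 0, 0, 0]
    - [0, 0, 0, 0]
  fingers: 0.03

```text
t: 11.48
tool_pos: [0.4375, -0.0222, 0.0385]
orientation: [177.1, 90.0, -178.9]
contact_force: [-0.2, -0.5, -0.2]
gripper_width: 0.352
```

>>> step_arm:
  motion:
    - [0, 0, 0.01, 0]
    - [0, 0, 0.02, 0]
    - [0, 0, 0.04, 0]
    - [0, 0, 0.05, 0]
    - [0, 0, 0.05, 0]
    - [0, 0, 0, 0]
    - [0, 0, 0, 0]

```text
t: 12.35
tool_pos: [0.4373, -0.0222, 0.2088]
orientation: [-4.8, 90.0, -0.8]
contact_force: [-0.0, 0.6, -0.6]
gripper_width: 0.349
```

Run:
```python
from h import *
s=sense(); print({k:np.round(v,4).tolist() for k,v in s.items()})
p=cap("wrist"); save(p,"w4.png",s=1.25); np.save("w4.npy",p,allow_pickle=True); q=cap("scene"); save(q,"s4.png",(205,155,365,285),5)
```

```text
{'t': 12.35, 'qpos': [-2.9033, 6.1675, -16.0675, 67.7422, 0.0008, 83.1079], 'dq': [0.042, 1.0663, -1.3599, -0.3533, 0.0498, -0.0242], 'joint_torque': [-0.0002, -43.6669, 34.7532, 0.079, -0.0, -0.0], 'tool_pos': [0.4373, -0.0222, 0.2088], 'orientation': [-4.8314, 89.9771, -0.8427], 'contact_force': [-0.0194, 0.6476, -0.5644], 'torque': [-0.0286, -0.0009, 0.0518], 'gripper_width': 0.3493}
```

View pics/w4.png

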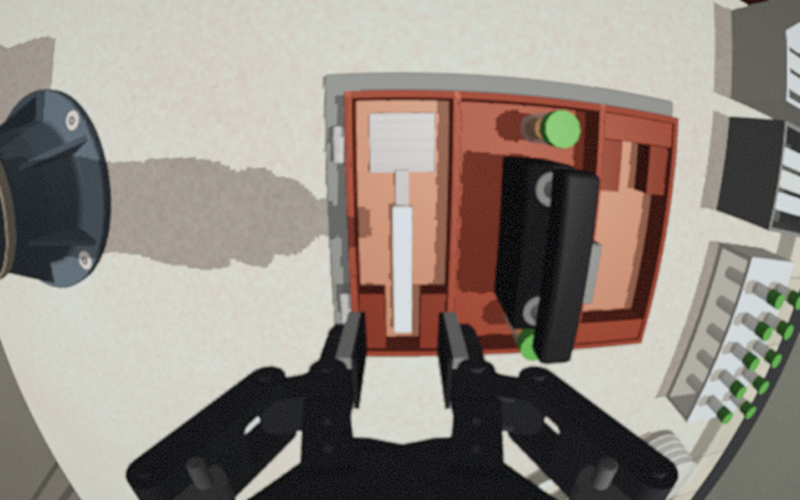

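View pics/s4.png

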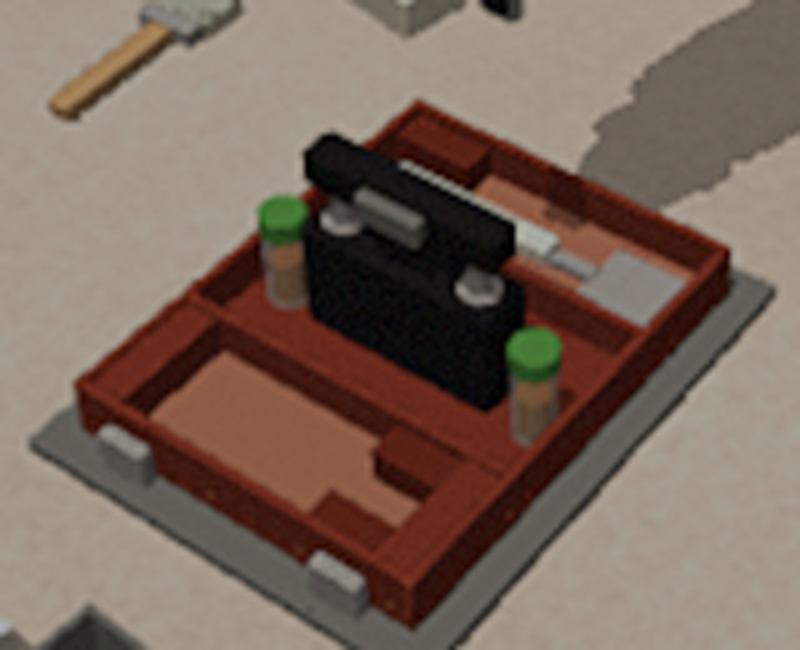

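The spatula lies flat, centred in the slot, with its head in the wide end at wrist px (402,145). Next is the brush.

>>> step_arm:
  motion:
    - [0.0009, -0.0262, -0.005, -0.1273]
    - [0.0009, -0.0262, -0.005, -0.1273]
    - [0.0009, -0.0262, -0.005, -0.1273]
    - [0.0009, -0.0262, -0.005, -0.1273]
    - [0.0009, -0.0262, -0.005, -0.1273]
    - [0.0009, -0.0262, -0.005, -0.1273]
    - [0.0009, -0.0262, -0.005, -0.1273]
    - [0.0009, -0.0262, -0.005, -0.1273]
    - [0.0009, -0.0262, -0.005, -0.1273]
    - [0.0009, -0.0262, -0.005, -0.1273]
    - [0.0009, -0.0262, -0.005, -0.1273]
    - [0.0009, -0.0262, -0.005, -0.1273]
  fingers: 0.05

```text
t: 13.95
tool_pos: [0.4476, -0.337, 0.147]
orientation: [-136.2, 89.8, 140.0]
contact_force: [-0.2, -0.0, 1.0]
gripper_width: 0.585
```

>>> step_arm:
  motion:
    - [0, 0, 0, 0]
    - [0, 0, 0, 0]

```text
t: 14.2
tool_pos: [0.4477, -0.3359, 0.1477]
orientation: [-139.9, 89.9, 136.7]
contact_force: [0.8, 0.6, 0.1]
gripper_width: 0.586
```

Run:
```python
from h import *
s=sense(); print({k:np.round(v,3).tolist() for k,v in s.items()})
p=cap("wrist"); 
im=cv2.resize(p["image"][:,:,::-1],None,fx=1.25,fy=1.25)
o=np.array([.4477,-.3365]);a=np.radians(186.5);d=np.array([np.cos(a),np.sin(a)])
for t,z in((-.075,.014),(-.065,.014),(0,.014),(.025,.014),(.075,.014)):
    u=proj(p,[*(o+d*t),z]); cv2.circle(im,(int(u[0]*1.25),int(u[1]*1.25)),2,(255,0,255),-1)
cv2.imwrite("pics/w5.png",im)
```

```text
{'t': 14.2, 'qpos': [-36.888, 20.014, -6.836, 63.281, 0.015, 136.565], 'dq': [0.839, -0.797, -0.059, -0.019, -0.059, 0.192], 'joint_torque': [-0.69, -59.533, 32.587, -0.072, -0.033, 0.039], 'tool_pos': [0.448, -0.336, 0.148], 'orientation': [-139.871, 89.869, 136.677], 'contact_force': [0.81, 0.625, 0.122], 'torque': [-0.001, -0.052, -0.035], 'gripper_width': 0.586}
```

View pics/w5.png

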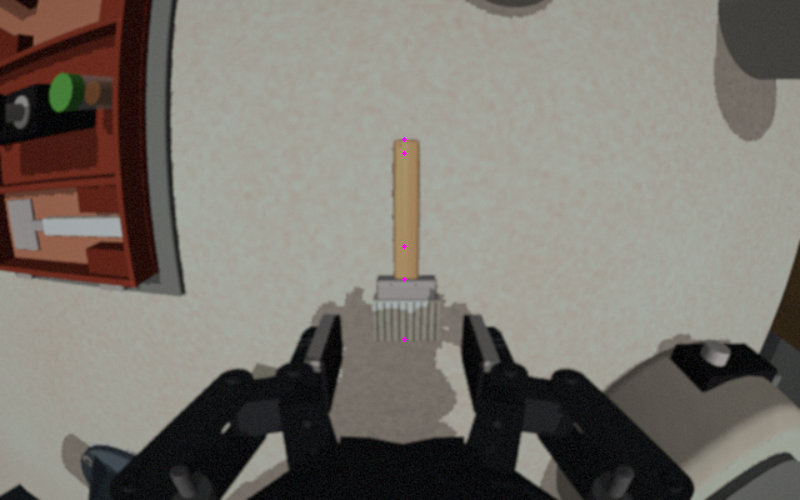

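The brush is centred, with its handle at px (405,140–280) and the predicted points within about 1 mm. Descending to grip.

>>> step_arm:
  motion:
    - [0, 0, -0.03, 0]
    - [0, 0, -0.03, 0]
    - [0, 0, -0.03, 0]
    - [0, 0, -0.02, 0]
    - [0, 0, -0.012, 0]
    - [0, 0, -0.005, 0]
    - [0, 0, 0, 0]
    - [0, 0, 0, 0]

```text
t: 15.25
tool_pos: [0.4487, -0.3368, 0.0223]
orientation: [52.5, 89.9, -31.0]
contact_force: [0.7, 0.6, 0.2]
gripper_width: 0.578
```

>>> step_arm:
  motion:
    - [0, 0, 0, 0]
    - [0, 0, 0, 0]
    - [0, 0, 0, 0]
    - [0, 0, 0, 0]
    - [0, 0, 0, 0]
    - [0, 0, 0, 0]
  fingers: 0.0

```text
t: 16.0
tool_pos: [0.4485, -0.3368, 0.0222]
orientation: [51.2, 89.9, -32.4]
contact_force: [-0.7, 0.7, 5.8]
gripper_width: 0.19
```

>>> step_arm:
  motion:
    - [0, 0, 0.005, 0]
    - [0, 0, 0.015, 0]
    - [0, 0, 0.03, 0]
    - [0, 0, 0.03, 0]
    - [0, 0, 0.04, 0]
    - [0, 0, 0.04, 0]
    - [0, 0, 0.02, 0]
    - [0, 0, 0.015, 0]
    - [0, 0, 0, 0]
    - [0, 0, 0, 0]

```text
t: 17.25
tool_pos: [0.448, -0.3363, 0.2158]
orientation: [-136.1, 89.9, 140.4]
contact_force: [-0.1, -0.5, 0.1]
gripper_width: 0.188
```

Run:
```python
from h import *
s=sense(); print({k:np.round(v,4).tolist() for k,v in s.items()})
p=cap("wrist"); save(p,"w6.png",s=1.25); np.save("w6.npy",p,allow_pickle=True); q=cap("scene"); save(q,"s6.png",(180,60,340,190),5)
```

```text
{'t': 17.25, 'qpos': [-36.9016, 17.8508, 0.3093, 72.5375, 0.0037, 136.6359], 'dq': [-0.0983, 0.4158, -0.291, -0.028, -0.0042, -0.0311], 'joint_torque': [0.0005, -60.4921, 35.103, 0.047, -0.0005, 0.0], 'tool_pos': [0.448, -0.3363, 0.2158], 'orientation': [-136.0794, 89.9209, 140.3831], 'contact_force': [-0.1456, -0.4619, 0.0716], 'torque': [0.0106, -0.0371, -0.0139], 'gripper_width': 0.188}
```

View pics/w6.png

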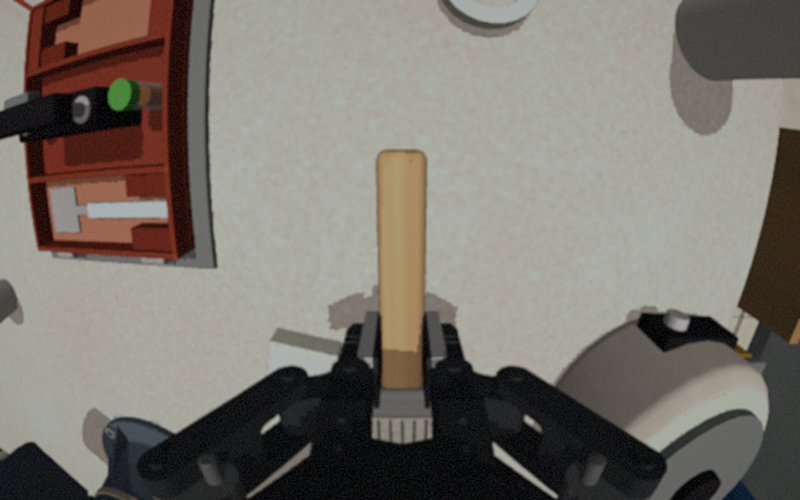

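View pics/s6.png

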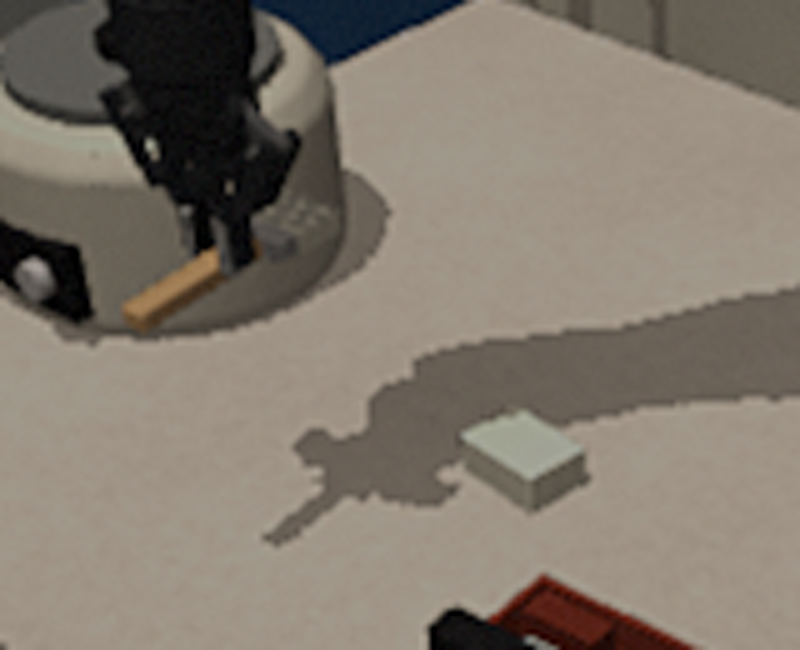

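>>> step_arm:
  motion:
    - [0.0158, 0.0274, 0, 0.1273]
    - [0.0158, 0.0274, 0, 0.1273]
    - [0.0158, 0.0274, 0, 0.1273]
    - [0.0158, 0.0274, 0, 0.1273]
    - [0.0158, 0.0274, 0, 0.1273]
    - [0.0158, 0.0274, 0, 0.1273]
    - [0.0158, 0.0274, 0, 0.1273]
    - [0.0158, 0.0274, 0, 0.1273]
    - [0.0158, 0.0274, 0, 0.1273]
    - [0.0158, 0.0274, 0, 0.1273]
    - [0.0158, 0.0274, 0, 0.1273]
    - [0.016, 0.0279, 0, 0.1273]

```text
t: 18.85
tool_pos: [0.6382, -0.0063, 0.2156]
orientation: [176.0, 89.9, -179.8]
contact_force: [-0.1, -0.7, -0.2]
gripper_width: 0.19
```

>>> step_arm:
  motion:
    - [0, 0, -0.03, 0]
    - [0, 0, -0.04, 0]
    - [0, 0, -0.03, 0]
    - [0, 0, 0, 0]
    - [0, 0, 0, 0]
    - [0, 0, 0, 0]

```text
t: 19.6
tool_pos: [0.639, -0.0073, 0.1181]
orientation: [-4.2, 89.9, -0.2]
contact_force: [0.5, -0.3, -0.7]
gripper_width: 0.186
```

Run:
```python
from h import *
s=sense(); print({k:np.round(v,4).tolist() for k,v in s.items()})
p=cap("wrist"); save(p,"w7.png",s=1.25); np.save("w7.npy",p,allow_pickle=True); q=cap("scene"); save(q,"s7.png",(205,155,365,285),5); np.save("s7.npy",q,allow_pickle=True)
```

```text
{'t': 19.6, 'qpos': [-0.6583, 28.3121, 2.1383, 63.6974, 0.001, 85.3575], 'dq': [-0.041, -0.0153, -0.3252, -0.1427, -0.1066, 0.0505], 'joint_torque': [0.0172, -70.7617, 32.4768, 0.0157, -0.001, 0.0001], 'tool_pos': [0.639, -0.0073, 0.1181], 'orientation': [-4.2026, 89.8711, -0.2185], 'contact_force': [0.4836, -0.312, -0.6973], 'torque': [0.0274, 0.0096, -0.0703], 'gripper_width': 0.1865}
```

View pics/w7.png

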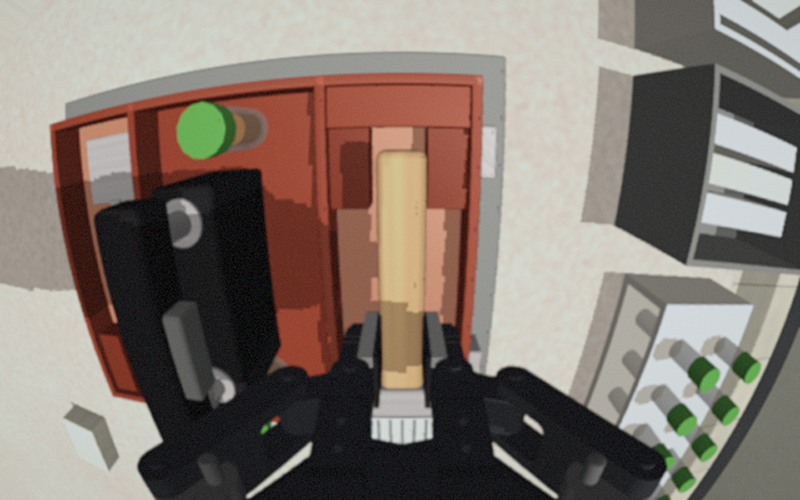

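View pics/s7.png

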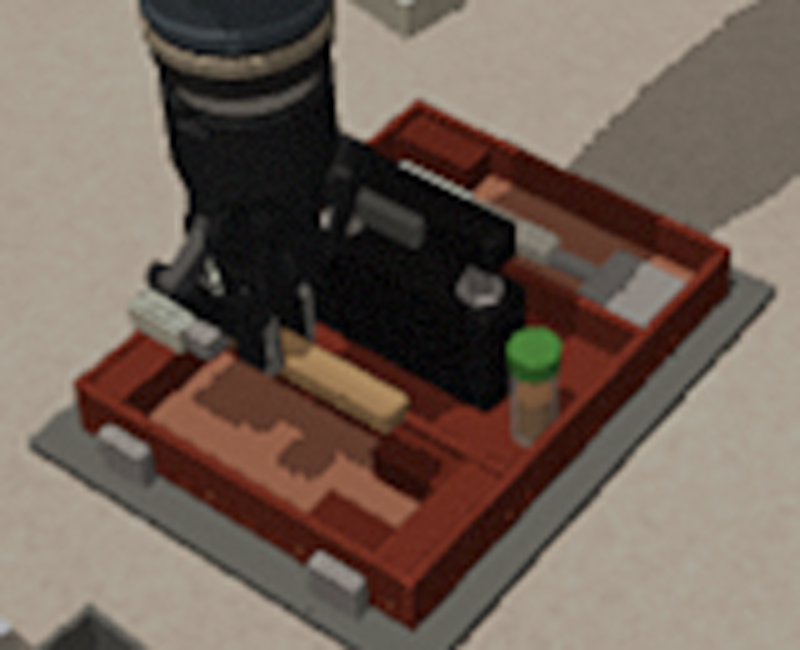

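Run:
```python
from h import *
import fit
from scipy.optimize import least_squares
p=np.load("w7.npy",allow_pickle=True).item()
w=lambda x,y:((x+.5)/1.25-.5,(y+.5)/1.25-.5)
o=[(p,w(505,57),(.165,.13,.006)),(p,w(483,77),(.143,.111,.046)),(p,w(51,125),(-.143,.111,.046)),(p,w(68,103),(-.165,.13,.006))]
r=least_squares(fit.res,[.5377,-.0138,.07],args=(o,)); print(r.x,np.degrees(r.x[2]),r.fun.round(1)); car=r.x
z=.1181-.0215+.014
e=at_z(p,*w(402,151),z); e2=at_z(p,*w(402,305),z); print(e,e2,"yaw",np.degrees(np.arctan2(*(e-e2)[[1,0]])))
# slot midpoint between blocks at z=.04: inner faces at y=+80: px
for c in(car,np.load("car.npy")):
  R=np.array([[np.cos(c[2]),np.sin(c[2])],[-np.sin(c[2]),np.cos(c[2])]])
  for x in(e,e2): print("handle end in carrier mm (want 100,75)",(R@(x[:2]-c[:2])*1000).round(1))
print("slot edges at z40",[ (R@(at_z(p,*w(*u),.04)[:2]-c[:2])*1000).round(1) for u in((371,128),(427,128))])
```

```text
[ 0.53796969 -0.01386522  0.06875058] 3.93911811900063 [-0.   0.6  0.5 -0.5 -1.1 -0.2 -0.1  0.3]
[0.63399136 0.06760384 0.1106    ] [0.6379454  0.01001528 0.1106    ] yaw 93.9277773633984
handle end in carrier mm (want 100,75) [101.4  74.7]
handle end in carrier mm (want 100,75) [101.4  17. ]
handle end in carrier mm (want 100,75) [101.9  74.3]
handle end in carrier mm (want 100,75) [101.8  16.5]
slot edges at z40 [array([86. , 82.8]), array([115.1,  82.7])]
```

>>> step_arm:
  motion:
    - [-0.0013, 0, -0.02, 0]
    - [0, 0, -0.02, 0]
    - [0, 0, -0.02, 0]
    - [0, 0, -0.01, 0]
    - [0, 0, -0.004, 0]
    - [0, 0, 0, 0]
    - [0, 0, 0, 0]

```text
t: 20.58
tool_pos: [0.6373, -0.0073, 0.0433]
orientation: [-5.1, 89.9, -1.1]
contact_force: [0.2, 0.5, -0.8]
gripper_width: 0.191
```

>>> step_arm:
  motion:
    - [0, 0, -0.002, 0]
    - [0, 0, 0, 0]
    - [0, 0, 0, 0]

```text
t: 20.95
tool_pos: [0.6368, -0.0073, 0.0406]
orientation: [-159.0, 90.0, -155.0]
contact_force: [0.2, 0.2, -0.6]
gripper_width: 0.189
```

>>> step_arm:
  motion:
    - [0, 0, -0.001, 0]
    - [0, 0, 0, 0]
    - [0, 0, 0, 0]

```text
t: 21.32
tool_pos: [0.6369, -0.0073, 0.0403]
orientation: [-9.0, 90.0, -5.0]
contact_force: [-2.8, -0.6, 5.4]
gripper_width: 0.183
```

Light contact at the predicted height. Releasing.

>>> step_arm:
  motion:
    - [0, 0, 0, 0]
    - [0, 0, 0, 0]
    - [0, 0, 0, 0]
    - [0, 0, 0, 0]
  fingers: 0.032

```text
t: 21.82
tool_pos: [0.6368, -0.0073, 0.0395]
orientation: [-179.8, 90.0, -175.9]
contact_force: [0.6, -0.6, -0.5]
gripper_width: 0.373
```

>>> step_arm:
  motion:
    - [0, 0, 0.01, 0]
    - [0, 0, 0.02, 0]
    - [0, 0, 0.04, 0]
    - [0, 0, 0.05, 0]
    - [0, 0, 0.05, 0]
    - [0, 0, 0.03, 0]
    - [0, 0, 0, 0]
    - [0, 0, 0, 0]

```text
t: 22.82
tool_pos: [0.6365, -0.0073, 0.2392]
orientation: [178.2, 90.0, -177.8]
contact_force: [0.7, -0.3, -0.9]
gripper_width: 0.374
```

Run:
```python
from h import *
s=sense(); print({k:np.round(v,4).tolist() for k,v in s.items()})
p=cap("wrist"); save(p,"w8.png",s=1.25); np.save("w8.npy",p,allow_pickle=True); q=cap("scene"); save(q,"s8.png",(205,155,365,285),5); np.save("s8.npy",q,allow_pickle=True)
```

```text
{'t': 22.825, 'qpos': [-0.6551, 25.0619, 14.8243, 79.8016, -0.0019, 85.3538], 'dq': [-0.0292, 0.824, -0.9765, -0.1343, -0.0561, 0.0485], 'joint_torque': [0.0001, -71.4196, 36.2767, 0.0772, 0.0, 0.0], 'tool_pos': [0.6365, -0.0073, 0.2392], 'orientation': [178.1869, 89.9609, -177.822], 'contact_force': [0.6992, -0.2807, -0.8687], 'torque': [0.0598, 0.0335, -0.0102], 'gripper_width': 0.3741}
```

View pics/w8.png

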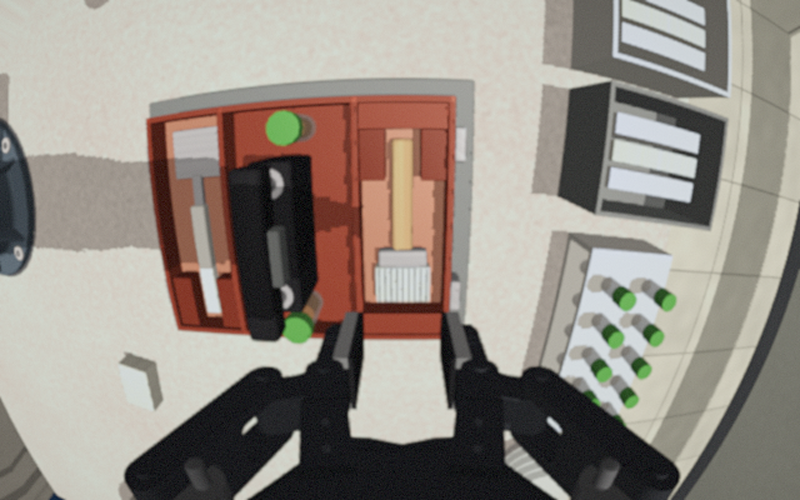

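View pics/s8.png

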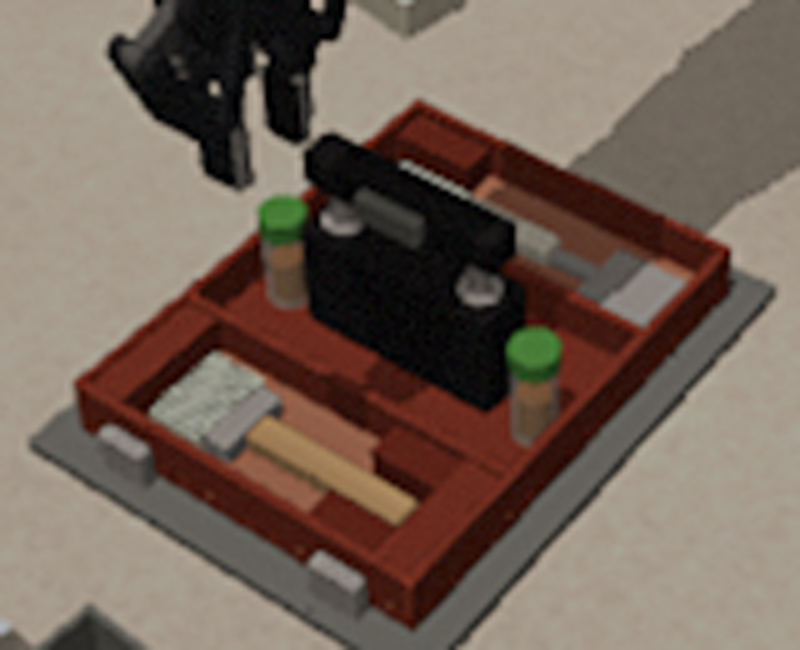

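The brush is seated, with its handle in the slot at px (402,140–250) and its head in the wide end. The vials are unmoved. Next is the handle.

>>> step_arm:
  motion:
    - [-0.0275, -0.0015, 0, 0]
    - [-0.035, -0.0025, 0, 0]
    - [-0.025, -0.0025, 0, 0]
    - [-0.01, 0, 0, 0]
    - [0, 0, 0, 0]
    - [0, 0, 0, 0]
    - [0, 0, 0, 0]
  fingers: 0.07

```text
t: 23.8
tool_pos: [0.54, -0.0138, 0.2392]
orientation: [175.7, 90.0, 179.7]
contact_force: [-0.2, 0.5, 0.9]
gripper_width: 0.821
```

>>> step_arm:
  motion:
    - [0, 0, -0.02, 0]
    - [0, 0, -0.03, 0]
    - [0, 0, 0, 0]
    - [0, 0, 0, 0]

```text
t: 24.3
tool_pos: [0.5399, -0.0138, 0.1903]
orientation: [-6.3, 90.0, -2.3]
contact_force: [-0.5, -0.2, 0.6]
gripper_width: 0.821
```

Run:
```python
from h import *
s=sense(); print({k:np.round(v,4).tolist() for k,v in s.items()})
p=cap("wrist"); save(p,"w9.png",s=1.25);q=cap("scene"); save(q,"s9.png",(205,145,365,275),5)
```

```text
{'t': 24.3, 'qpos': [-1.4641, 16.5479, -5.397, 68.0307, -0.0004, 84.5469], 'dq': [-0.0137, -0.5783, 0.6025, -0.0303, 0.047, 0.0838], 'joint_torque': [0.0057, -55.4587, 32.5429, -0.0138, 0.0002, 0.0002], 'tool_pos': [0.5399, -0.0138, 0.1903], 'orientation': [-6.3173, 89.9756, -2.3283], 'contact_force': [-0.4996, -0.2431, 0.6022], 'torque': [-0.0357, 0.0159, 0.0498], 'gripper_width': 0.8213}
```

View pics/w9.png

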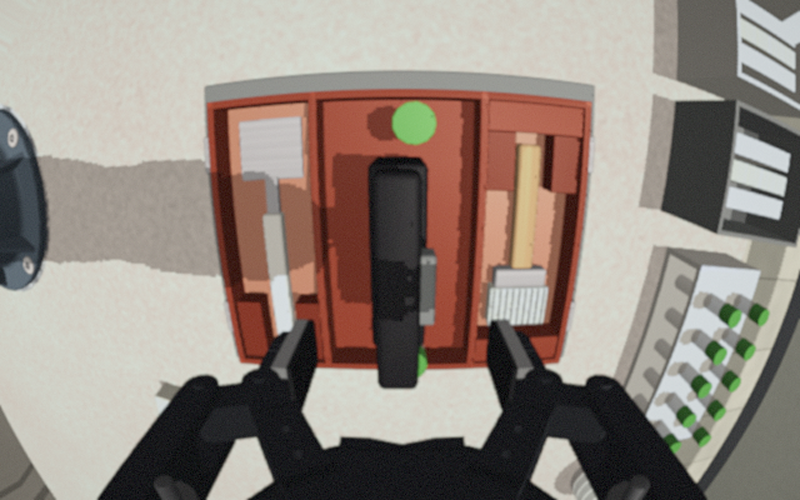

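View pics/s9.png

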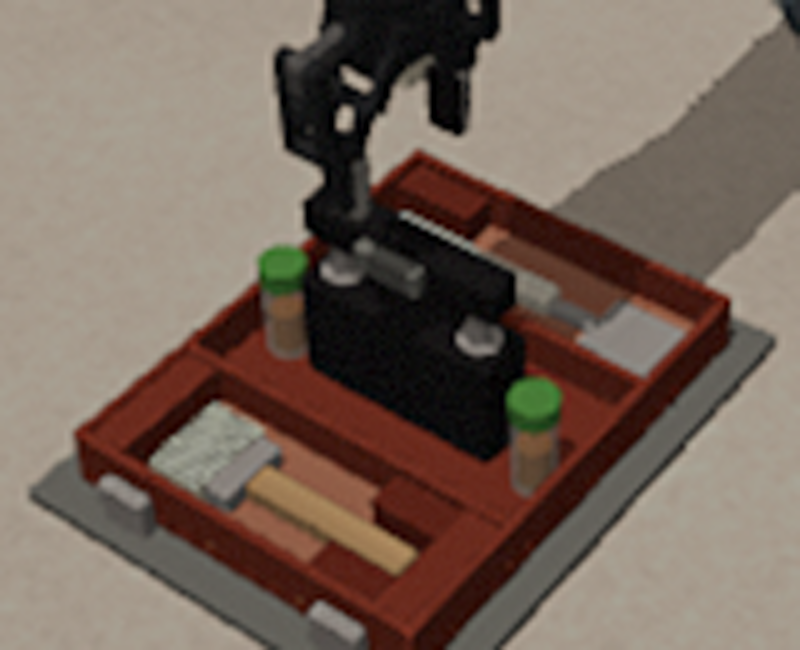

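>>> step_arm:
  motion:
    - [-0.001, 0, -0.02, 0]
    - [0, 0, -0.02, 0]
    - [0, 0, -0.018, 0]
    - [0, 0, -0.01, 0]
    - [0, 0, 0, 0]
    - [0, 0, 0, 0]

```text
t: 25.15
tool_pos: [0.5388, -0.0138, 0.1224]
orientation: [-1.7, 89.9, 2.3]
contact_force: [0.1, 0.9, 0.3]
gripper_width: 0.82
```

>>> step_arm:
  motion:
    - [0, 0, 0, 0]
    - [0, 0, 0, 0]
    - [0, 0, 0, 0]
    - [0, 0, 0, 0]
    - [0, 0, 0, 0]
    - [0, 0, 0, 0]
    - [0, 0, 0, 0]
  fingers: 0.0

```text
t: 26.02
tool_pos: [0.538, -0.0139, 0.1227]
orientation: [-31.1, 90.0, -27.1]
contact_force: [-6.2, -0.4, 11.8]
gripper_width: 0.271
```

Squeezed: the width reads 23 mm, and the two handle grips also read about 2.3 mm low. Pulling up.

>>> step_arm:
  motion:
    - [0, 0, 0.005, 0]
    - [0, 0, 0.008, 0]
    - [0, 0, 0.01, 0]
    - [0, 0, 0.01, 0]
    - [0, 0, 0.008, 0]
    - [0, 0, 0, 0]

```text
t: 26.78
tool_pos: [0.538, -0.0138, 0.1632]
orientation: [-169.5, 90.0, -165.5]
contact_force: [-4.2, -0.8, -4.5]
gripper_width: 0.271
```

>>> step_arm:
  motion:
    - [0, 0, 0.006, 0]
    - [0, 0, 0.008, 0]
    - [0, 0, 0.01, 0]
    - [0, 0, 0.01, 0]
    - [0, 0, 0.01, 0]
    - [0, 0, 0.008, 0]
    - [0, 0, 0, 0]
    - [0, 0, 0, 0]

```text
t: 27.78
tool_pos: [0.5381, -0.0138, 0.2146]
orientation: [180.0, 90.0, -176.0]
contact_force: [-4.3, -1.7, -12.6]
gripper_width: 0.269
```

>>> step_arm:
  motion:
    - [0, 0, 0.003, 0]
    - [0, 0, 0.003, 0]
    - [0, 0, 0.001, 0]
    - [0, 0, 0, 0]
    - [0, 0, 0, 0]

```text
t: 28.4
tool_pos: [0.5381, -0.0138, 0.2217]
orientation: [178.6, 90.0, -177.4]
contact_force: [-4.4, -1.1, -12.5]
gripper_width: 0.274
```

>>> step_arm:
  motion:
    - [0, 0, 0.001, 0]
    - [0, 0, 0, 0]
    - [0, 0, 0, 0]

```text
t: 28.78
tool_pos: [0.5381, -0.0138, 0.2227]
orientation: [175.9, 90.0, 179.9]
contact_force: [-4.7, -0.5, -12.4]
gripper_width: 0.27
```

>>> step_arm:
  motion:
    - [0, 0, 0.001, 0]
    - [0, 0, 0, 0]
    - [0, 0, 0, 0]

```text
t: 29.15
tool_pos: [0.538, -0.0138, 0.2232]
orientation: [173.3, 89.9, 177.3]
contact_force: [-4.7, -0.6, -18.0]
gripper_width: 0.273
```

>>> step_arm:
  motion:
    - [0, 0, 0.0005, 0]
    - [0, 0, 0, 0]
    - [0, 0, 0, 0]

```text
t: 29.52
tool_pos: [0.538, -0.0138, 0.2233]
orientation: [173.6, 89.9, 177.6]
contact_force: [-3.4, -1.8, -24.6]
gripper_width: 0.272
```

The force rises sharply at +0.100 m, so this is the hard stop. I'll check by camera.

Run:
```python
from h import *
import fit
s=sense(); print({k:np.round(v,4).tolist() for k,v in s.items()})
q=cap("scene"); t=cap("top"); p=cap("wrist"); save(p,"w10.png",s=1.25)
v=np.load("car.npy"); im=cv2.resize(q["image"][:,:,::-1],None,fx=4,fy=4,interpolation=cv2.INTER_CUBIC)
for X in[(.012,.062,.237),(.012,.062,.213),(.012,-.062,.237),(.012,-.062,.213)]:
    u=proj(q,fit.T(v,X)); cv2.circle(im,(int(u[0]*4+2),int(u[1]*4+2)),3,(0,255,255),-1)
cv2.imwrite("pics/s10.png",im[100*4:250*4,190*4:380*4]); save(t,"t10.png")
```

```text
{'t': 29.525, 'qpos': [-1.4682, 15.5326, -1.8759, 72.6744, 0.0013, 84.5438], 'dq': [-0.0633, -0.0603, 0.0527, -0.1372, -0.0116, -0.0075], 'joint_torque': [0.7665, -69.0981, 45.0692, -0.6444, 0.3989, 0.0251], 'tool_pos': [0.538, -0.0138, 0.2233], 'orientation': [173.6495, 89.9171, 177.6376], 'contact_force': [-3.4258, -1.8445, -24.5832], 'torque': [-0.289, -0.0574, 0.0813], 'gripper_width': 0.2718}
```

View pics/s10.png

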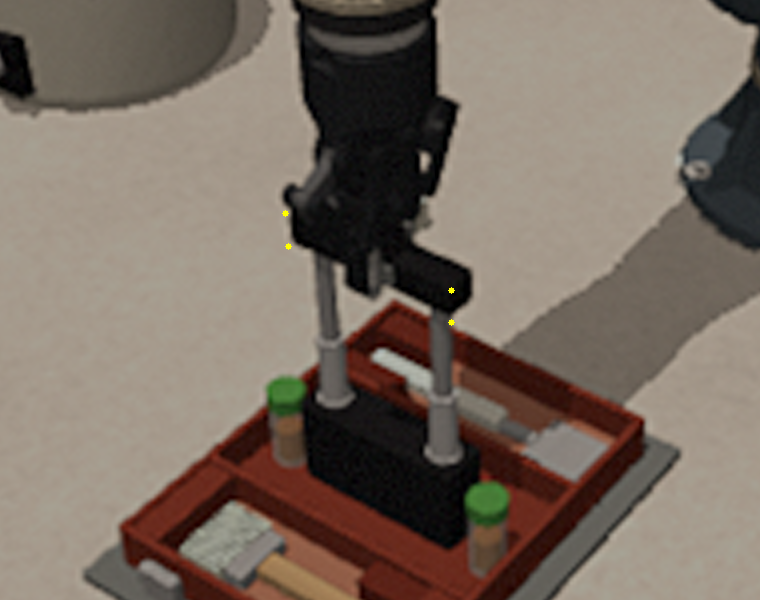

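View pics/w10.png

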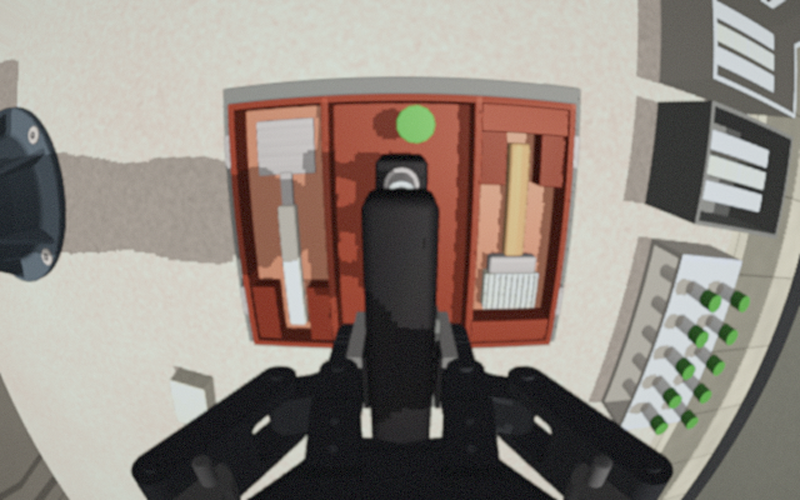

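View pics/t10.png

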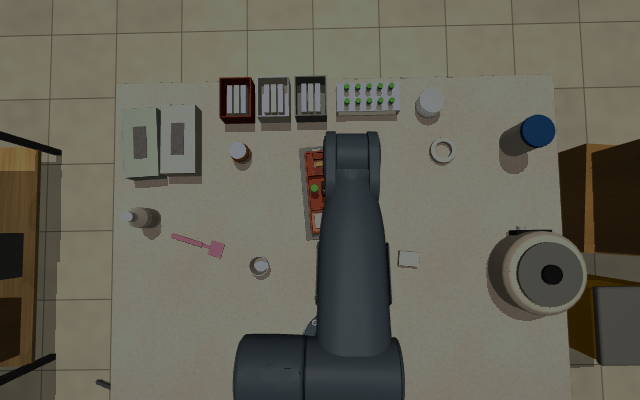

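The camera shows both telescope stages out. The spatula and brush are seated, and the bystanders are in place. Handing in while holding.

```bash
python3 -c "
from rig import bot
print(bot.sign_off())"
```

```text
the job is handed in; nothing more can be done
None
```

The spatula lies in the long compartment and the brush in the short one, each with its head in the wide end and its handle in the slot. I lowered both until they touched the floor before opening the fingers. I then squeezed the release button with the handle still down and pulled the handle straight up past the first stop to the second. I handed in at about 29.7 s, still holding it fully extended.

**Extension:** The tool rose 0.1006 m from where it gripped the bar. The pull read about 4.5 N in the upper stage and 12.5 N in the lower. At full travel it climbed to about 25 N, which is the second stop.

**Button:** The grip width read 23.2 mm throughout. The gripper also read about 2.3 mm low on the spatula and brush handles, so this fits the 26 mm squeezed size.

**Camera checks:** The last pictures show both telescope stages out. The spatula and brush are flat and centred, both vials are standing, and the jar, tape, cup and swab pack are where they were. The pink look-alike was not touched.

**Disagreements:**
- **Bar corners:** The points I drew for the extended bar in the scene view sat about 5 pixels off the visible corner. I put this down to comparing different corners of the bar and relied on the force and travel instead.
- **Spatula contact:** The downward force reached 26 N for a moment as the spatula touched the floor. I eased it off before opening the fingers.

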